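# Load a pulled battery into the discharge bunker, close the hatch, set the timer

### The arm

A 6-joint arm with a two-finger parallel gripper is mounted at the origin on a cart in front of the work surface, level with it; the furniture and walls round the work are solid. World frame = base frame: x ahead of the robot, y to its left, z up, the work surface at z = 0. Lengths are in m, angles in rad, forces in N, time in s.
With the tool pointing down it reaches from about 0.35 to 0.975 m from the base axis. Payload 4.9 kg.
Tool frame: the origin (TCP) lies at the very end of the fingers, on their centre line; the grasp point (between the pads) lies 19 mm behind it; z points along the fingers, y is the line along which they close (so a half turn about z gives the same grasp; the last joint's range is limited). The gripper opens to 85 mm and grips with 20 to 120 N. Pads are 22 mm wide; open, the fingers measure 114 mm over their backs; the gripper's body (76 mm by 85 mm) begins 54 mm behind the grasp point. The pads swing forward as they close: fully open they stand 13 mm farther back than shut.
Start: joints at [1.211, 0.053, 1.613, -0, 1.476, -0.119], TCP at [0.149, 0.607, 0.231] pointing down, gripper open.
Joint ranges: [-3.01, 3.01], [-1.01, 2.22], [0.06, 2.58], [-1.02, 4.17], [0.09, 2.62], [-3.14, 3.14]. Speed limits (rad/s): [2.57, 2.57, 3.14, 3.14, 3.14, 3.14].

### API

Orientations are given as [roll, pitch, yaw] about the fixed x, y, z axes, in that order (R = Rz(yaw) Ry(pitch) Rx(roll)).
In Python, from bench import get_obs, snapshot, job_done gives the robot as it stands. The module is installed in compiled form; this text tells all that it offers.
- The arm moves only by the tool drive_tool, never from a script. Its argument "commands" is a list of rows, each a list of 5 numbers: the shift along the tool's x, y, z in mm, then the turn about the tool's z in rad, then the finger opening in mm, from 0 to 85.4. A call has exactly 5 rows; each row shifts and turns the commanded pose from where the row before left it, along the tool's axes as they then stand; what a row does not reach is not made up. A row lasts 1/8 s, in which the tool goes at most 62.5 mm and 10.7 degrees, less where a joint would pass 70% of its speed; a pose out of reach is approached as far as the arm can. A call with a gripper value outside its range is refused whole. The fingers move at their own pace and stop on an object; the grip force is fixed at half the most. Time passes only in rows, so rows that do not move let the fingers close, or fill a call up. It gives the time, the measured TCP pose, the force, the opening and the grip force at its end, in the units of the state.
- get_obs(): the state, without advancing time (a new reading comes with each control period).
- snapshot(name): name is "scene" or "side" or "wrist"; returns a dict with "img" (384x512x3 uint8, red, green, blue), "depth" (384x512 float32, m along the optical axis (not along the pixel's ray), 0 where there is no reading), "K" (3x3 intrinsics, pixels), "position" and "attitude" of the camera in the world. Camera axes: x right, y down, z forward; pixel columns grow to the right and rows downward; lengths in m; the calibration is good to about 2 mm. A picture is of the moment at which its call begins.
- job_done(): hands the job in; it is judged then, once.
The state is a dict: "time_s": time; "qpos": joint angles; "joint_vel": joint speeds; "tau": joint torques, N m; "ee_pos": TCP position; "eef_rot": TCP orientation; "ft_force": force on the tool from outside, world axes, zero at the start; "ft_torque": the same for the moment, N m; "gripper_width": finger opening in m; "gripper_force": force on a finger pad.
Only numpy, scipy, OpenCV 4.12 (cv2) and the standard library are available. Lean on these libraries where they do the work, as an engineer would, in place of code of your own. Each camera call takes 0.05 s, during which the arm holds its last target. There are 200 camera calls.

### The job

Put the longer, narrower of the two loose battery packs into the discharge bunker: lift the recessed hatch off its seat and slide it all the way aside in its channels, lower the pack into the well and lay it flat on the bed without dropping it, then slide the hatch back and let it down fully home in its recess. Last, set the timer: turn the small inner knob on the sloped panel until its pointer is at the long mark (straight up the panel), without turning the wide outer ring. Do not shift the other pack, the bottle or the phone.

Things in the scene. Friction and masses are not known exactly. Their poses are not given: they have to be found in the camera images.
- bunker: Discharge bunker, a fixed grey steel box on the bench. Origin: bench height, under the well's centre. Axes: x to the rear (away from the robot), y left along the hatch's slide, z up. All mm here and below in these axes: it covers x -77..158, y -77..196. Deck at z 68; well x -52..52, y -51..51, bed at z 46. From x 75 back stands the control head, 136 high.
- seat (a point): Centre of the hatch's seat, the floor of the recess: bunker (0, 0, 60) mm. The recess surrounds the well: x -63..63, y -61..61, 8 mm below the deck, with a square step up to the deck on its left (+y) side, so a seated hatch cannot slide.
- channel (a point): Middle of the front channel's lip, its top: bunker (-62, 61.5, 84) mm. Two aluminium C channels run along y (-69..192) before and behind the recess and deck: webs at x +-63, lips from x +-53 outward, undersides at z 80, tops at z 84; the lips overhang the hatch's front and rear edges everywhere. End stops, 84 high, at y -61 and y 184.
- hatch: Hatch: loose steel plate 122 (x) by 116 (y) by 6 mm, 0.36 to 0.56 kg, bar handle on top. Origin: centre of its underside; axes as the bunker's. Seated: origin at the seat, top 2 mm below the deck. It must rise at least 8 mm to slide; the lips stop it at 14 mm. Play: 2 mm to each side in the channels (x), 3 mm in the recess (y). It slides only left (+y).
- hatch_bar (a point): Centre of the hatch's bar handle, 30 mm above the plate's underside. The bar is 74 mm long (x), 12 wide (y), 12 high, on two legs 60 mm apart; 18 mm free between it and the plate. Can be gripped from above, fingers closing along y.
- bunker_park (a point): Where the hatch's origin is when open: bunker (0, 122, 68) mm, the plate resting on the deck; it stays there when let go. The end stop is at 126.
- bed (a point): Centre of the bed, the well's floor, where the pack goes: bunker (0, 0, 46) mm, 22 mm below the deck.
- battery_a: The pack to load: flat black pouch battery 80 (x) by 42 (y) by 9 mm, about 40 g, the longer, narrower of the two. Origin: centre of its underside. Starts flat on the bench, right of the bunker. The solid part runs x -40..35 mm, 8 mm thick; the rest is the connector tab. Grip across the 42 mm.
- battery_b: The other flat black pouch battery, 74 (x) by 50 (y) by 9 mm, shorter and wider; leave alone. Origin: centre of its underside.
- panel (a point): Foot of the knob pair's common axis on the sloped panel: bunker (114.9, 60, 109.8) mm. The panel slopes 35 degrees from level, facing up and to the robot: outward normal (-0.574, 0, 0.819) in bunker axes. This point's axes: z = that normal, x = up the slope, y = the bunker's y.
- timer (a joint): Angle of the timer knob, the inner of the pair, rad: 0 = pointer at the long mark, straight up the panel; positive = clockwise seen from outside the panel (pointer to the right). Starts turned left, -1.35 to -0.7. Stops at +-2.1. Turns against 0.03 Nm and stays where it is left.
- timer_top (a point): Centre of the timer knob's top face, on the axis, 38 mm out from the panel. The knob is black, round, ribbed, 24 mm in diameter, and stands 25 mm proud of the outer ring; a white line on its top is the pointer.
- load_ring (a joint): Angle of the outer ring (load current), rad, same sense; leave as it is. Aluminium, 48 mm in diameter, 3 to 13 mm out from the panel, on the timer knob's axis. Turns against 0.05 Nm.
- ring_index (a point): Index mark on the outer ring's top face, 22 mm from the axis; shows whether the ring has turned.
- ipa_bottle: White alcohol bottle, 64 mm in diameter, 116 mm high, standing close by the bunker's right side; leave alone. Origin: centre of its underside.
- phone_cracked: Cracked phone 138 (x) by 68 (y) by 8 mm lying on the bench; leave alone. Origin: centre of its underside.
Things that resemble listed ones, but are neither listed nor needed, are in the scene too. Leave any turquoise look-alike of the battery_a alone.

How it is judged:
By the outcome, as a careful person would: the job done as asked, in the order asked, and still so for the second after the job is handed in, with the robot touching nothing.
It also fails if it takes over 67 s, if anything falls off the work surface, if the arm or the gripper's body presses on something with over 40 N, if the wrist force passes 120 N, or if a joint passes its speed limit or range.

## Working session

There is one attempt and no reset: what is moved stays moved. The work goes in short steps, Python scripts to look and compute and a tool call to move; the robot and the scene stay as the last step left them, time stands still between calls to the robot, and variables do not carry over. Pictures are saved under pics/ and viewed, at most 10 in all, crops included, and the job is handed in when it is done.

Besides the shell and the picture viewer there is one more tool, called after "Emit:" by a JSON object that holds its "fn" and its "kwargs", one argument or row to a line. drive_tool: Moves the arm, as the interface text tells. Its arguments: {"type":"object","properties":{"commands":{"type":"array"}},"required":["commands"]}

```bash
mkdir -p pics
cat > h.py <<'E'
import numpy as np, cv2
from bench import get_obs, snapshot, job_done
from scipy.spatial.transform import Rotation as R
def rot(a):
    a=np.array(a,float)
    if a.shape==(3,3): return a
    if a.size==4: return R.from_quat(a).as_matrix()
    return R.from_euler('xyz',a).as_matrix()
def take(name,tag):
    s=snapshot(name); cv2.imwrite(f'pics/{tag}.png',s['img'][:,:,::-1]); np.savez(f'{tag}.npz',**s); return s
def load(tag): return dict(np.load(f'{tag}.npz'))
def ray(s,u,v):
    d=rot(s['attitude'])@np.linalg.inv(s['K'])@np.array([u,v,1.]); return np.array(s['position']),d
def onz(s,u,v,z):
    p,d=ray(s,u,v); return p+d*(z-p[2])/d[2]
def bydepth(s,u,v):
    p,d=ray(s,u,v); return p+d*s['depth'][int(round(v)),int(round(u))]
def tri(s1,a,s2,b):
    p,d=ray(s1,*a); q,e=ray(s2,*b)
    t=np.linalg.lstsq(np.c_[d,-e],q-p,rcond=None)[0]; A=p+d*t[0];B=q+e*t[1]
    return (A+B)/2,np.linalg.norm(A-B)
def proj(s,P):
    c=rot(s['attitude']).T@(np.array(P)-s['position']); c=s['K']@c; return c[:2]/c[2]
E
python3 - <<'E'
from h import *
np.set_printoptions(precision=4,suppress=True)
a=[]
for n in('scene','side','wrist'):
    s=take(n,n+'0');print(n,s['attitude'],s['position'],s['K'][0,0]);a.append(s['img'])
print(get_obs())
im=np.vstack([np.hstack(a[:2])])[:,:,::-1]
cv2.imwrite('pics/both.png',cv2.resize(im,(800,300)))
E
```

```text
scene [-2.3665 -0.008  -0.5272] [ 0.2355 -0.5569  0.7193] 359.77859290019404
side [-2.003   0.003  -0.6117] [-0.0585 -0.9092  0.6007] 446.43122543450613
wrist [2.8766 0.0027 1.3298] [0.0853 0.6227 0.3723] 325.4103890233607
{'time_s': 0.15, 'qpos': array([ 1.211 ,  0.0532,  1.614 , -0.    ,  1.476 , -0.119 ]), 'joint_vel': array([-0.    , -0.0033, -0.005 , -0.0008, -0.0019,  0.0003]), 'tau': array([  0.0007, -39.4235, -37.0725,  -0.0002,   0.0046,  -0.    ]), 'ee_pos': array([0.1489, 0.6065, 0.2303]), 'eef_rot': array([-3.14  , -0.0002,  2.9008]), 'ft_force': array([-0.7644,  0.7453, -0.5231]), 'ft_torque': array([-0.0098,  0.0274,  0.0065]), 'gripper_force': 0.0, 'gripper_width': 0.08506155618639752}
```

View pics/scene0.png

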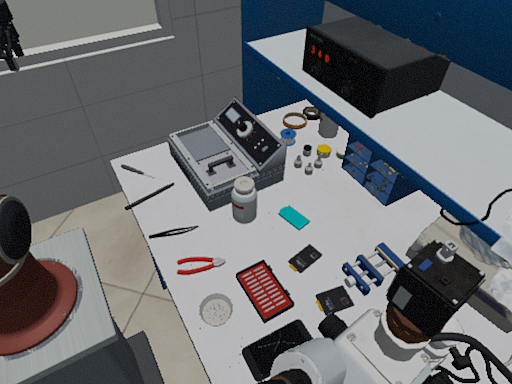

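View pics/side0.png

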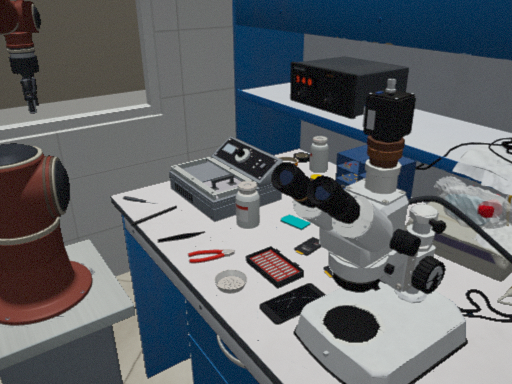

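Scene view: the bunker sits around (225,160), with its hatch handle at (220,162) and the head with the knobs at (245,128). Black packs are at (305,258) and (334,300). The turquoise look-alike is at (293,217), the bottle at (244,200) and the phone at (280,345). I'll measure the candidates and look closer.

Run:
```python
from h import *
np.set_printoptions(precision=4,suppress=True)
s=load('scene0')
im=s['img'][:,:,::-1]
c1=cv2.resize(im[235:330,270:370],None,fx=4,fy=4,interpolation=cv2.INTER_CUBIC)
c2=cv2.resize(im[95:215,160:290],None,fx=4,fy=4,interpolation=cv2.INTER_CUBIC)
o=np.zeros((480,920,3),np.uint8);o[:380,:400]=c1;o[:480,400:]=c2
cv2.imwrite('pics/crop1.png',o[:, :][:, :920] if 0 else cv2.resize(o,(800,417)))
# world points by depth for battery masks
hsv=cv2.cvtColor(im,cv2.COLOR_BGR2HSV)
H,W=s['depth'].shape
uu,vv=np.meshgrid(np.arange(W),np.arange(H))
d=np.stack([uu,vv,np.ones_like(uu)],-1)@np.linalg.inv(s['K']).T@rot(s['attitude']).T
P=s['position']+d*s['depth'][...,None]
m=((im.max(2)<70)&(P[...,2]<0.02)&(P[...,2]>-0.02)).astype(np.uint8)
yel=((hsv[...,1]>120)&(hsv[...,0]>18)&(hsv[...,0]<35)&(P[...,2]<0.03)).astype(np.uint8)
k=cv2.morphologyEx(m|yel,cv2.MORPH_CLOSE,np.ones((3,3)))
n,l,st,ce=cv2.connectedComponentsWithStats(k)
for i in range(1,n):
    if st[i,4]>80:
        v,u=np.where(l==i)
        Q=np.array([onz(s,a,b,0.008)[:2]*1000 for a,b in zip(u,v)],np.float32)
        print(st[i],ce[i],cv2.minAreaRect(Q),np.median(P[l==i][:,2]))
for u,v in((220,162),(293,217),(244,183),(200,140),(190,180),(249,107),(230,100)): print(u,v,bydepth(s,u,v))
```

```text
[253  96  52  19 212] [278.6745 105.3208] ((886.449462890625, 367.7235107421875), (212.2503662109375, 24.33483123779297), 0.29815706610679626) 0.011914609006388244
[285 106  37  14 244] [307.918  113.3648] ((928.1129150390625, 269.39385986328125), (131.375244140625, 77.91828155517578), 2.2248241901397705) 0.01274037615588336
[317 145  14  10 106] [323.2264 149.1038] ((867.5592041015625, 87.34410858154297), (48.69246292114258, 40.46754455566406), 52.811458587646484) 0.023324077874637583
[171 152  61  59 136] [203.9044 191.6029] ((454.2000732421875, 166.46392822265625), (65.84208679199219, 280.961669921875), 14.385004043579102) 0.01505450321312507
[125 183  49  27 151] [147.8411 196.7483] ((335.11761474609375, 164.88507080078125), (145.92025756835938, 12.106350898742676), 10.949234008789062) 0.0065502674262959415
[382 188  37  18 108] [400.3981 196.4259] ((928.349853515625, -177.0684814453125), (10.565022468566895, 128.88058471679688), 88.6238784790039) 0.011053926779642953
[149 226  49  12 180] [172.85 231.95] ((344.11700439453125, 16.154632568359375), (16.256711959838867, 118.3539276
[... 882 characters left out ...]
 1852] [273.2316 347.7684] ((416.912841796875, -351.7002258300781), (66.87615203857422, 135.6971893310547), 88.31248474121094) 0.007770609462331102
[481 353  16  31 122] [488.3443 369.0246] ((737.1504516601562, -578.6495361328125), (52.98440933227539, 11.54129409790039), 51.85397720336914) 0.006534229534389369
[436 365  44  19 229] [461.7686 375.5197] ((677.8590087890625, -557.36279296875), (30.916107177734375, 73.64666748046875), 61.56442642211914) 0.007634055763304559
220 162 [0.5235 0.1071 0.0905]
293 217 [ 0.6281 -0.0928  0.0095]
244 183 [ 0.5294 -0.0133  0.1125]
200 140 [0.5259 0.2458 0.0693]
190 180 [0.449  0.1539 0.0208]
249 107 [0.7598 0.3676 0.0393]
230 100 [ 1.039   1.0814 -0.3994]
```

View pics/crop1.png

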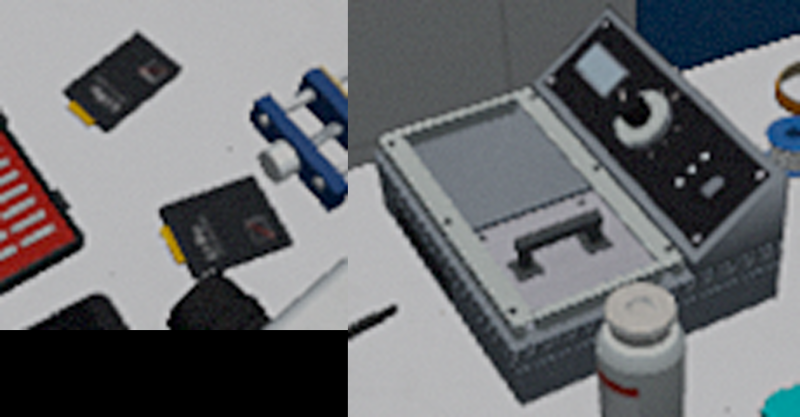

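Crop: pack (305,258) is 79 x 41 mm, so it is battery_a, with its yellow tab toward the robot. Pack (334,300) is 72 x 49 mm, so it is battery_b. The hatch bar runs roughly along the bunker's x. The white pointer and ring are on the panel at scene pixel (245,128). Next I'll fit the bunker pose.

Run:
```python
from h import *
np.set_printoptions(precision=4,suppress=True)
for t in('scene0','side0'):
    s=load(t);H,W=s['depth'].shape
    uu,vv=np.meshgrid(np.arange(W),np.arange(H))
    d=np.stack([uu,vv,np.ones_like(uu)],-1)@np.linalg.inv(s['K']).T@rot(s['attitude']).T
    P=s['position']+d*s['depth'][...,None]
    box=(P[...,0]>.40)&(P[...,0]<.62)&(P[...,1]>.0)&(P[...,1]<.36)&(s['depth']>0)
    for lo,hi in((.077,.09),(.060,.076),(.092,.106)):
        m=box&(P[...,2]>lo)&(P[...,2]<hi)&(np.hypot(P[...,0]-.529,P[...,1]+.013)>.045)
        k=cv2.morphologyEx(m.astype(np.uint8),cv2.MORPH_OPEN,np.ones((2,2)))
        n,l,st,ce=cv2.connectedComponentsWithStats(k)
        for i in range(1,n):
            if st[i,4]>25:
                q=P[l==i]; print(t,lo,st[i],cv2.minAreaRect((q[:,:2]*1000).astype(np.float32)),np.median(q[:,2]))
```

```text
scene0 0.077 [ 170  118   96   73 1522] ((459.5547180175781, -136.6534423828125), (925.4312744140625, 225.51756286621094), 75.63016510009766) 0.08341153958147474
scene0 0.06 [ 179  125   70   60 1911] ((441.630126953125, -137.55783081054688), (919.8355102539062, 165.22991943359375), 74.0057601928711) 0.06700324039405292
scene0 0.06 [169 139  66  59 446] ((409.3885498046875, -144.98916625976562), (883.5155639648438, 138.11544799804688), 75.99664306640625) 0.06739226850398478
scene0 0.06 [249 171  17   9  90] ((411.10296630859375, -248.01318359375), (709.407470703125, 42.0609016418457), 56.98739242553711) 0.06611352882289556
scene0 0.092 [219 115  26  28  80] ((616.53369140625, 222.08755493164062), (151.7647705078125, 9.233817100524902), 89.47319793701172) 0.09399176183028374
scene0 0.092 [247 146  13  13  33] ((618.2943725585938, 96.96051025390625), (62.34535598754883, 5.731908798217773), 89.80397033691406) 0.09355344548128919
scene0 0.092 [209 156  25  11  95] ((527.3751220703125, 107.00965118408203), (71.44713592529297, 9.604236602783203), 2.504277229309082) 0.09309506601454054
side
[... 366 characters left out ...]
515625), (1313.113525390625, 176.12322998046875), 67.33032989501953) 0.06736271946202199
side0 0.06 [257 185   9   7  46] ((609.2383422851562, 38.85549545288086), (10.867521286010742, 32.2281608581543), 86.168701171875) 0.0640614324900377
side0 0.092 [216 151  36  22 128] ((321.3190002441406, -328.12164306640625), (1384.92333984375, 99.9301528930664), 60.95521545410156) 0.09484845782255241
side0 0.092 [253 172  13   8  35] ((614.61669921875, 61.98448944091797), (10.144107818603516, 53.114501953125), 5.511436939239502) 0.09381194439031537
side0 0.092 [212 175  23   7  63] ((544.7642822265625, 116.01374816894531), (109.4500732421875, 29.553001403808594), 23.773700714111328) 0.09216495611082964
```

Emit:
{"fn": "drive_tool", "kwargs": {
  "commands": [
    [-40,-33,-3,0,85],
    [-40,-33,-3,0,85],
    [-41,-33,-3,0,85],
    [-41,-33,-3,0,85],
    [-41,-33,-3,0,85]
  ]
}}

```text
time_s: 0.78
ee_pos: [0.3074, 0.3968, 0.2461]
eef_rot: [-3.141, -0.0, 2.901]
ft_force: [0.1, 1.0, 0.4]
gripper_width: 0.0849
gripper_force: 0.0
```

Emit:
{"fn": "drive_tool", "kwargs": {
  "commands": [
    [-41,-33,-3,0,85],
    [-41,-33,-3,0,85],
    [-41,-33,-3,0,85],
    [-41,-33,-3,0,85],
    [-40,-33,-3,0,85]
  ]
}}

```text
time_s: 1.4
ee_pos: [0.4663, 0.1878, 0.2612]
eef_rot: [3.142, -0.0, 2.901]
ft_force: [-0.0, 0.4, -0.5]
gripper_width: 0.0851
gripper_force: 0.0
```

Emit:
{"fn": "drive_tool", "kwargs": {
  "commands": [
    [-40,-33,0,0,85],
    [-39,-32,0,0,85],
    [0,0,0,-0.12,60],
    [0,0,0,-0.12,60],
    [0,0,0,0,60]
  ]
}}

```text
time_s: 2.02
ee_pos: [0.5267, 0.1072, 0.2609]
eef_rot: [-3.142, -0.001, 3.139]
ft_force: [1.0, 0.4, 0.3]
gripper_width: 0.0596
gripper_force: 0.0
```

Run:
```python
from h import *
s=take('wrist','w1');o=get_obs();print(o['time_s'],o['ee_pos'],o['eef_rot'],s['position'],s['attitude'])
```

```text
2.075 [0.52665084 0.10740753 0.26096882] [-3.14154700e+00 -5.97490917e-04  3.13873123e+00] [0.46127785 0.10769344 0.40306761] [2.87742717e+00 1.21176600e-03 1.56806532e+00]
```

View pics/w1.png

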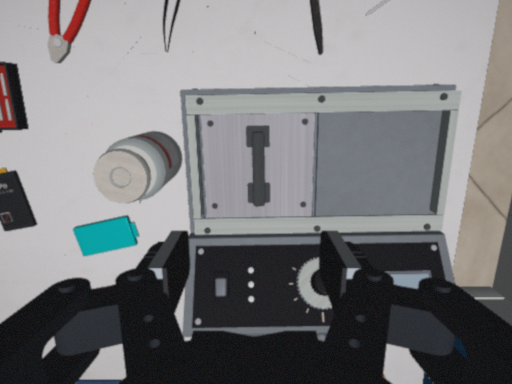

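Wrist view: the hatch bar spans (258,133) to (260,200). The lips run along rows 102 and 225, the parked-side deck is on the right, and the knob is at (322,282). I'll fit the lips and bar, triangulating the bar against the scene view.

```bash
cat >> h.py <<'E'
def cloud(s):
    H,W=s['depth'].shape
    uu,vv=np.meshgrid(np.arange(W),np.arange(H))
    d=np.stack([uu,vv,np.ones_like(uu)],-1)@np.linalg.inv(s['K']).T@rot(s['attitude']).T
    return s['position']+d*s['depth'][...,None]
E
python3 - <<'E'
from h import *
np.set_printoptions(precision=2,suppress=True)
s=load('w1');im=s['img'].astype(int);P=cloud(s)*1000
z=P[...,2]
for nm,(r0,r1,c0,c1),lo,hi in(('front',(85,125,185,465),80,88),('rear',(205,245,185,460),80,88),('bar',(120,215,235,285),90,102)):
    m=np.zeros(z.shape,bool);m[r0:r1,c0:c1]=1
    m&=(z>lo)&(z<hi)
    q=P[m]; print(nm,m.sum(),np.median(q[:,2]),cv2.minAreaRect(q[:,:2].astype(np.float32)))
for nm,(r0,r1,c0,c1),lo,hi in(('hatch',(125,205,215,235),0,0),('deck',(125,205,330,430),0,0)):
    print(nm,np.median(z[r0:r1,c0:c1]))
# lip by brightness on plane z=84
m=np.zeros(z.shape,bool);m[85:240,180:470]=1
g=m&(im.min(2)>150-20)&(z>78)&(z<90)
v,u=np.where(g)
Q=np.array([onz(s,a,b,.084)*1000 for a,b in zip(u,v)])
print('ring',cv2.minAreaRect(Q[:,:2].astype(np.float32)))
# bar dark
d=(im.max(2)<75);v,u=np.where(d[120:215,240:280]);v+=120;u+=240
b=np.array([onz(s,a,c,.096)*1000 for a,c in zip(u,v)]);print('bar dark px',u.mean(),v.mean(),cv2.minAreaRect(b[:,:2].astype(np.float32)))
E
```

```text
front 5580 83.36616464935443 ((467.28338623046875, 172.85267639160156), (261.3419189453125, 31.611894607543945), 89.82158660888672)
rear 6427 83.55632478568958 ((585.6652221679688, 173.5790252685547), (43.7964973449707, 272.457763671875), 0.18216073513031006)
bar 901 95.18363253465256 ((525.0328979492188, 111.56341552734375), (72.8021469116211, 12.002856254577637), 0.8853040933609009)
hatch 65.56123811456457
deck 67.37251848040529
ring ((529.288818359375, 175.6891632080078), (151.41357421875, 264.6566467285156), 0.8541407585144043)
bar dark px 257.9725792630677 164.40017137960584 ((522.1929321289062, 110.75775909423828), (75.44400787353516, 18.92750358581543), 1.4400031566619873)
```

Run:
```python
from h import *
np.set_printoptions(precision=3,suppress=True)
s=load('w1');P=cloud(s)*1000;z=P[...,2]
g=cv2.cvtColor(s['img'],cv2.COLOR_RGB2GRAY).astype(float)
def edgecol(c,r0,r1,sg):  # subpixel strongest gradient along rows
    a=cv2.GaussianBlur(g,(1,3),0)[r0:r1,c]; d=np.diff(a)*sg; i=int(d.argmax())
    if 0<i<len(d)-1:
        y0,y1,y2=d[i-1:i+2]; i+=0.5*(y0-y2)/(y0-2*y1+y2+1e-9)
    return r0+i+.5
def line(pts):
    vx,vy,x,y=cv2.fitLine(np.array(pts,np.float32),cv2.DIST_HUBER,0,.01,.01).ravel(); 
    if vy<0:vx,vy=-vx,-vy
    return x+vx/vy*(171-y),np.degrees(np.arctan2(-vx,vy))
for nm,r0,r1,sg in(('front inner',102,120,-1),('rear inner',208,225,1),('front outer',86,102,1),('rear outer',225,240,-1)):
    p=[onz(s,c,edgecol(c,r0,r1,sg),.084)[:2]*1000 for c in range(215,430,4) if not 245<c<275]
    print(nm,line(p))
# end stops by rows: columns
for nm,c0,c1,sg in(('right stop inner',192,210,-1),('left stop inner',428,450,1)):
    q=[]
    for r in range(130,205,4):
        a=g[r,c0:c1];d=np.diff(a)*sg;q.append(onz(s,c0+d.argmax()+.5,r,.084)[:2]*1000)
    q=np.array(q);print(nm,np.median(q,0),np.std(q,0))
# bar edges (top z from depth)
q=P[120:215,240:280].reshape(-1,3);q=q[q[:,2]>92]
print('bar',len(q),np.median(q,0),q.min(0),q.max(0))
d=((s['img'].max(2)<75)*1)
for r in(145,155,165,175,185):
    c=np.where(d[r,240:280])[0]+240;print(r,c.min(),c.max(),onz(s,(c.min()+c.max())/2,r,.096)*1000)
cv2.imwrite('pics/w1crop.png',cv2.resize(s['img'][80:245,180:470,::-1],None,fx=2.75,fy=2.75,interpolation=cv2.INTER_CUBIC))
```

```text
front inner (np.float32(471.30154), np.float32(0.83833486))
rear inner (np.float32(577.93365), np.float32(1.004049))
front outer (np.float32(453.9394), np.float32(0.84722775))
rear outer (np.float32(595.34296), np.float32(0.92321354))
right stop inner [523.778  50.912] [22.221  0.385]
left stop inner [524.386 294.636] [22.2    0.461]
bar 910 [522.923 110.958  95.204] [461.278 105.232  92.089] [561.453 117.966 403.068]
145 249 267 [501.439 110.923  96.   ]
155 253 263 [510.941 110.927  96.   ]
165 253 263 [520.598 110.931  96.   ]
175 253 263 [530.413 110.935  96.   ]
185 249 268 [540.393 111.427  96.   ]
```

View pics/w1crop.png

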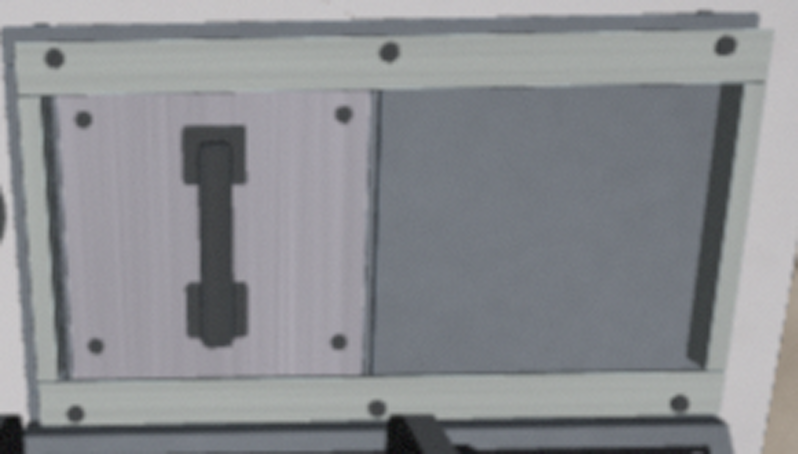

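Emit:
{"fn": "drive_tool", "kwargs": {
  "commands": [
    [1,2,28,-0.01,50],
    [0,2,28,-0.009,50],
    [0,0,28,0,50],
    [0,0,27,0,50],
    [0,0,0,0,50]
  ]
}}

```text
time_s: 2.7
ee_pos: [0.5237, 0.1116, 0.1475]
eef_rot: [-3.141, -0.006, -3.124]
ft_force: [-0.5, 1.1, -0.0]
gripper_width: 0.0497
gripper_force: 0.0
```

Run:
```python
from h import *
np.set_printoptions(precision=4,suppress=True)
a=load('w1');s=take('wrist','w2');o=get_obs();print(o['ee_pos'],o['eef_rot'])
def scr(s,z,r):
    m=(s['img'].max(2)<75)&(cloud(s)[...,2]>.088)&(cloud(s)[...,2]<.104);P=cloud(s)
    m&=(abs(P[...,0]-.5255)<.06)&(abs(P[...,1]-.111)<.03)
    v,u=np.where(m);Q=cv2.minAreaRect(np.c_[u,v].astype(np.float32));return Q,P[m]
qa,pa=scr(a,0,0);qb,pb=scr(s,0,0);print(qa,qb)
print(tri(a,qa[0],s,qb[0]),np.median(pb,0),cv2.minAreaRect((pb[:,:2]*1000).astype(np.float32)))
```

```text
[0.5251 0.1116 0.1496] [-3.1415 -0.0021 -3.1241]
((258.47442626953125, 167.49195861816406), (73.12508392333984, 12.218584060668945), 89.02897644042969) ((254.0, 207.0), (110.0, 18.0), 90.0)
(array([0.5243, 0.1115, 0.0898]), np.float64(2.819038635840178e-05)) [0.5221 0.1113 0.0952] ((524.8385009765625, 111.41818237304688), (72.56546783447266, 11.953770637512207), 1.144437551498413)
```

Emit:
{"fn": "drive_tool", "kwargs": {
  "commands": [
    [0,0,30,0,50],
    [0,0,30,0,50],
    [0,0,16,0,50],
    [0,0,0,0,0],
    [0,0,0,0,0]
  ]
}}

```text
time_s: 3.38
ee_pos: [0.527, 0.1116, 0.076]
eef_rot: [3.141, 0.003, -3.123]
ft_force: [1.3, -0.3, 0.8]
gripper_width: 0.0143
gripper_force: 0.0
```

Emit:
{"fn": "drive_tool", "kwargs": {
  "commands": [
    [0,0,0,0,0],
    [0,0,0,0,0],
    [0,0,-3,0,0],
    [0,0,-4,0,0],
    [0,0,-4,0,0]
  ]
}}

```text
time_s: 4.0
ee_pos: [0.5249, 0.1114, 0.0845]
eef_rot: [-3.142, -0.002, -3.123]
ft_force: [-0.4, 0.2, -4.8]
gripper_width: 0.0106
gripper_force: 60.0
```

Emit:
{"fn": "drive_tool", "kwargs": {
  "commands": [
    [0,5,0,0,0],
    [0,15,0,0,0],
    [0,15,0,0,0],
    [0,15,0,0,0],
    [0,15,0,0,0]
  ]
}}

```text
time_s: 4.62
ee_pos: [0.5245, 0.1778, 0.0852]
eef_rot: [3.142, -0.0, -3.123]
ft_force: [-1.3, 0.1, -4.9]
gripper_width: 0.0107
gripper_force: 60.0
```

Emit:
{"fn": "drive_tool", "kwargs": {
  "commands": [
    [0,15,0,0,0],
    [0,15,0,0,0],
    [0,15,0,0,0],
    [0,11,0,0,0],
    [0,0,0,0,0]
  ]
}}

```text
time_s: 5.25
ee_pos: [0.5236, 0.2331, 0.0853]
eef_rot: [-3.141, 0.0, -3.122]
ft_force: [-0.4, -0.9, -6.2]
gripper_width: 0.0109
gripper_force: 60.0
```

Emit:
{"fn": "drive_tool", "kwargs": {
  "commands": [
    [0,0,1.5,0,0],
    [0,0,2,0,0],
    [0,0,0,0,0],
    [0,0,0,0,40],
    [0,0,0,0,40]
  ]
}}

```text
time_s: 5.88
ee_pos: [0.5245, 0.2323, 0.0827]
eef_rot: [3.141, 0.002, -3.124]
ft_force: [0.5, -1.0, -0.4]
gripper_width: 0.0399
gripper_force: 0.0
```

Emit:
{"fn": "drive_tool", "kwargs": {
  "commands": [
    [0,0,0,0,50],
    [0,0,-30,0,60],
    [0,0,-50,0,60],
    [0,0,-50,0,60],
    [0,0,-30,0,60]
  ]
}}

```text
time_s: 6.5
ee_pos: [0.5247, 0.2326, 0.2453]
eef_rot: [3.14, 0.004, -3.124]
ft_force: [0.8, 0.1, -0.1]
gripper_width: 0.0602
gripper_force: 0.0
```

Run:
```python
from h import *
np.set_printoptions(precision=4,suppress=True)
s=take('wrist','w3');o=get_obs();print(o['ee_pos'],o['eef_rot'],o['ft_force'],o['gripper_width'],o['qpos'])
P=cloud(s);m=(s['img'].max(2)<75)&(P[...,2]>.094)&(P[...,2]<.115)&(abs(P[...,0]-.5255)<.06)&(abs(P[...,1]-.233)<.03)
print(np.median(P[m],0),cv2.minAreaRect((P[m][:,:2]*1000).astype(np.float32)))
w=(abs(P[...,0]-.5255)<.03)&(abs(P[...,1]-.111)<.03);print('bed z',np.median(P[w][:,2]))
```

```text
[0.5262 0.2332 0.2495] [ 3.1389  0.01   -3.1234] [ 2.3935 -0.1766  3.1035] 0.06000419624400595 [ 0.2879 -0.0816  1.7156 -0.0001  1.4973 -1.3011]
[0.515  0.2338 0.103 ] ((521.2493286132812, 232.62351989746094), (71.56900787353516, 11.092655181884766), 0.974919319152832)
bed z 0.04594816080756531
```

Run:
```python
from h import *
np.set_printoptions(precision=3,suppress=True)
for t in('scene0','side0'):
    s=load(t);P=cloud(s);m=(s['depth']>0)&(P[...,2]>.06)&(P[...,2]<.6)&(P[...,0]>.2)&(P[...,0]<.75)&(P[...,1]>-.6)&(P[...,1]<-.06)
    q=P[m]
    for y in np.arange(-.5,-.06,.05):
        r=q[(q[:,1]>y)&(q[:,1]<=y+.05)]
        if len(r)>10: print(t,round(y,2),len(r),np.percentile(r,2,0),np.percentile(r,98,0))
```

```text
scene0 -0.5 8873 [ 0.318 -0.499  0.264] [ 0.735 -0.453  0.464]
scene0 -0.45 1156 [ 0.335 -0.449  0.241] [ 0.743 -0.402  0.319]
scene0 -0.4 579 [ 0.735 -0.399  0.228] [ 0.748 -0.351  0.49 ]
scene0 -0.35 2414 [ 0.739 -0.348  0.249] [ 0.743 -0.301  0.565]
scene0 -0.3 2703 [ 0.739 -0.299  0.25 ] [ 0.743 -0.251  0.563]
scene0 -0.25 1884 [ 0.739 -0.249  0.249] [ 0.743 -0.201  0.549]
scene0 -0.2 1325 [ 0.739 -0.199  0.249] [ 0.743 -0.151  0.536]
scene0 -0.15 897 [ 0.739 -0.149  0.248] [ 0.743 -0.101  0.522]
scene0 -0.1 489 [ 0.739 -0.099  0.247] [ 0.743 -0.06   0.509]
side0 -0.5 5548 [ 0.267 -0.499  0.122] [ 0.741 -0.453  0.565]
side0 -0.45 1728 [ 0.733 -0.449  0.248] [ 0.742 -0.401  0.569]
side0 -0.4 1500 [ 0.736 -0.399  0.246] [ 0.742 -0.351  0.567]
side0 -0.35 1168 [ 0.736 -0.349  0.251] [ 0.742 -0.301  0.566]
side0 -0.3 905 [ 0.736 -0.299  0.48 ] [ 0.743 -0.251  0.565]
side0 -0.25 861 [ 0.736 -0.249  0.252] [ 0.742 -0.201  0.564]
side0 -0.2 864 [ 0.736 -0.199  0.248] [ 0.742 -0.151  0.563]
side0 -0.15 776 [ 0.736 -0.149  0.249] [ 0.742 -0.101  0.561]
side0 -0.1 559 [ 0.735 -0.099  0.248] [ 0.742 -0.06   0.559]
```

Emit:
{"fn": "drive_tool", "kwargs": {
  "commands": [
    [-5,-55,0,0,60],
    [-6,-55,0,0,60],
    [-6,-55,0,0,60],
    [-5,-55,0,0,60],
    [-6,-55,0,0,60]
  ]
}}

```text
time_s: 7.18
ee_pos: [0.5565, -0.0438, 0.2412]
eef_rot: [3.142, -0.0, -3.124]
ft_force: [1.3, 0.1, 0.0]
gripper_width: 0.0601
gripper_force: 0.0
```

Emit:
{"fn": "drive_tool", "kwargs": {
  "commands": [
    [-6,-55,0,0,60],
    [-5,-55,0,0,60],
    [-6,-54,0,0,60],
    [0,0,0,-0.17,60],
    [0,0,0,0,60]
  ]
}}

```text
time_s: 7.8
ee_pos: [0.5763, -0.2063, 0.2408]
eef_rot: [3.141, -0.001, -2.957]
ft_force: [-0.9, 1.1, 0.0]
gripper_width: 0.0601
gripper_force: 0.0
```

```bash
cat > batt.py <<'E'
from h import *
np.set_printoptions(precision=4,suppress=True)
def batt(s,z=.008):
    im=s['img'];P=cloud(s)
    hsv=cv2.cvtColor(im,cv2.COLOR_RGB2HSV)
    near=(abs(P[...,0]-.58)<.07)&(abs(P[...,1]+.207)<.055)&(s['depth']>0)&(P[...,2]<.03)
    yel=(hsv[...,1]>110)&(hsv[...,0]>15)&(hsv[...,0]<38)&near
    k=cv2.morphologyEx((((im.max(2)<110)&near)|yel).astype(np.uint8),cv2.MORPH_CLOSE,np.ones((5,5)))
    n,l,st,ce=cv2.connectedComponentsWithStats(k);i=1+st[1:,4].argmax()
    v,u=np.where(l==i);r=cv2.minAreaRect(np.c_[u,v].astype(np.float32))
    Q=np.array([onz(s,a,b,z)[:2]*1000 for a,b in zip(u,v)],np.float32)
    return r,cv2.minAreaRect(Q),np.median(P[l==i][:,2]),P[yel].mean(0)
E
python3 - <<'E'
from batt import *
s=take('wrist','w4');o=get_obs();print(o['ee_pos'],o['eef_rot'],o['time_s'])
r=batt(s);print(r)
cv2.imwrite('pics/w4c.png',s['img'][:,:,::-1])
E
```

```text
[ 0.5764 -0.2057  0.241 ] [ 3.141  -0.0007 -2.9565] 7.85
(((253.0, 162.5), (67.0, 36.0), 90.0), ((581.5285034179688, -206.7836151123047), (79.39068603515625, 41.487972259521484), 10.596892356872559), np.float64(0.00818904319205832), array([ 0.5455, -0.2135,  0.0058]))
```

View pics/w4c.png

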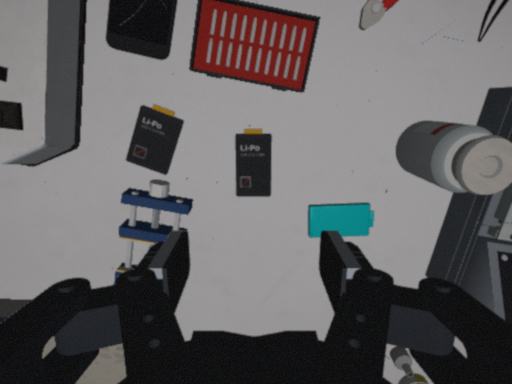

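The close view confirms the target: the pack at (253,162) is 79 x 41 mm at height 8 mm, square to the fingers, with its tab toward the robot. Battery_b is at (155,140) and the turquoise look-alike at (340,220).

Emit:
{"fn": "drive_tool", "kwargs": {
  "commands": [
    [-4,-1,45,0,58],
    [-3.4,-1,50,0,58],
    [0,0,50,0,58],
    [0,0,45,0,58],
    [0,0,28,0,58]
  ]
}}

```text
time_s: 8.48
ee_pos: [0.5827, -0.2044, 0.0207]
eef_rot: [3.139, -0.003, -2.954]
ft_force: [0.3, -0.5, 0.5]
gripper_width: 0.0581
gripper_force: 0.0
```

Emit:
{"fn": "drive_tool", "kwargs": {
  "commands": [
    [0,0,15,0,58],
    [0,0,6,0,58],
    [0,0,0,0,58],
    [0,0,0,0,30],
    [0,0,0,0,30]
  ]
}}

```text
time_s: 9.1
ee_pos: [0.5857, -0.2069, 0.0051]
eef_rot: [-3.14, 0.003, -2.954]
ft_force: [-0.7, 0.5, 5.0]
gripper_width: 0.0385
gripper_force: 59.6
```

Emit:
{"fn": "drive_tool", "kwargs": {
  "commands": [
    [0,0,0,0,30],
    [0,0,0,0,30],
    [0,0,0,0,30],
    [0,0,-3,0,30],
    [0,0,-10,0,30]
  ]
}}

```text
time_s: 9.72
ee_pos: [0.5834, -0.2059, 0.0153]
eef_rot: [3.14, -0.002, -2.953]
ft_force: [-0.5, 0.8, -1.0]
gripper_width: 0.0385
gripper_force: 60.2
```

Emit:
{"fn": "drive_tool", "kwargs": {
  "commands": [
    [0,0,-45,0,30],
    [0,0,-50,0,30],
    [0,0,-50,0,30],
    [0,0,-40,0,30],
    [0,0,0,0,30]
  ]
}}

```text
time_s: 10.35
ee_pos: [0.5865, -0.2074, 0.2065]
eef_rot: [-3.136, 0.007, -2.953]
ft_force: [-1.1, -0.4, -0.4]
gripper_width: 0.0383
gripper_force: 60.4
```

Run:
```python
from h import *
np.set_printoptions(precision=4,suppress=True)
s=take('wrist','w5');o=get_obs();print(o['ee_pos'],o['eef_rot'],o['gripper_width'])
cv2.imwrite('pics/w5c.png',s['img'][150:384,80:432,::-1])
```

```text
[ 0.5851 -0.2067  0.2032] [-3.1391  0.0033 -2.9534] 0.03858093972914058
```

View pics/w5c.png

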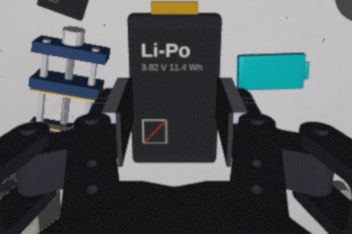

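The pack is held level, centred between the pads (crop (175,87)). Carrying it to the well.

Emit:
{"fn": "drive_tool", "kwargs": {
  "commands": [
    [0,40,0,0,30],
    [-1,54,0,0,30],
    [-1,54,0,0,30],
    [0,54,0,0,30],
    [0,54,0,0,30]
  ]
}}

```text
time_s: 11.02
ee_pos: [0.5364, 0.0472, 0.1982]
eef_rot: [3.141, -0.004, -2.954]
ft_force: [-0.5, -0.0, -0.1]
gripper_width: 0.0382
gripper_force: 60.4
```

Emit:
{"fn": "drive_tool", "kwargs": {
  "commands": [
    [0,50,0,0,30],
    [0,15,0,0.08,30],
    [0,0,0,0.09,30],
    [0,0,0,0,30],
    [0,0,0,0,30]
  ]
}}

```text
time_s: 11.65
ee_pos: [0.5255, 0.1092, 0.1995]
eef_rot: [-3.141, -0.002, -3.123]
ft_force: [0.3, 0.1, 0.3]
gripper_width: 0.0381
gripper_force: 60.4
```

Emit:
{"fn": "drive_tool", "kwargs": {
  "commands": [
    [-1.5,2,20,0,30],
    [0,0,45,0,30],
    [0,0,45,0,30],
    [0,0,25,0,30],
    [0,0,8,0,30]
  ]
}}

```text
time_s: 12.28
ee_pos: [0.5252, 0.1111, 0.0542]
eef_rot: [-3.141, -0.006, -3.123]
ft_force: [0.2, 0.4, -0.6]
gripper_width: 0.0386
gripper_force: 60.4
```

Emit:
{"fn": "drive_tool", "kwargs": {
  "commands": [
    [0,0,2,0,30],
    [0,0,0,0,30],
    [0,0,1,0,30],
    [0,0,0,0,30],
    [0,0,0,0,30]
  ]
}}

```text
time_s: 12.9
ee_pos: [0.5278, 0.1115, 0.0552]
eef_rot: [3.142, 0.001, -3.123]
ft_force: [0.6, 0.6, -0.4]
gripper_width: 0.0385
gripper_force: 60.4
```

Emit:
{"fn": "drive_tool", "kwargs": {
  "commands": [
    [0,0,1,0,30],
    [0,0,0,0,30],
    [0,0,1,0,30],
    [0,0,0,0,30],
    [0,0,0,0,30]
  ]
}}

```text
time_s: 13.52
ee_pos: [0.5276, 0.1115, 0.0528]
eef_rot: [3.142, 0.0, -3.123]
ft_force: [0.1, 0.2, -1.1]
gripper_width: 0.0385
gripper_force: 60.4
```

Emit:
{"fn": "drive_tool", "kwargs": {
  "commands": [
    [0,0,1,0,30],
    [0,0,0,0,30],
    [0,0,0,0,30],
    [0,0,0,0,30],
    [0,0,0,0,30]
  ]
}}

```text
time_s: 14.15
ee_pos: [0.5276, 0.1115, 0.0518]
eef_rot: [3.142, 0.0, -3.123]
ft_force: [-0.4, 0.8, -0.6]
gripper_width: 0.0388
gripper_force: 60.4
```

Run:
```python
from h import *
np.set_printoptions(precision=4,suppress=True)
o=get_obs();print(o['ee_pos'],o['ft_force'])
s=take('wrist','w6');o=get_obs();print(o['ee_pos'],o['ft_force'])
P=cloud(s);m=(abs(P[...,1]-.111)<.015)&(P[...,2]<.09)&(s['depth']>0)
for x in np.arange(.48,.575,.008):
    q=P[m&(abs(P[...,0]-x)<.004)]
    if len(q)>20: print(round(x,3),len(q),np.median(q[:,2]))
```

```text
[0.5276 0.1115 0.0518] [-0.3521  0.835  -0.5515]
[0.5276 0.1115 0.0518] [-0.6923  0.0132 -0.2054]
0.48 1254 0.04577525172138695
0.488 1333 0.052455444055521494
0.496 1222 0.05502383959855485
0.504 1141 0.05511677800418527
0.512 1112 0.05511161625183014
0.52 1052 0.055092307983689554
0.528 1017 0.05507510748850991
0.536 983 0.05504263168065282
0.544 948 0.05508950300835733
0.552 890 0.05509980469199138
0.56 726 0.05479304408986915
0.568 242 0.04588650603527289
```

Emit:
{"fn": "drive_tool", "kwargs": {
  "commands": [
    [0,0,0.6,0,30],
    [0,0,0,0,30],
    [0,0,0.6,0,30],
    [0,0,0,0,30],
    [0,0,0,0,30]
  ]
}}

```text
time_s: 14.82
ee_pos: [0.5277, 0.1115, 0.0511]
eef_rot: [-3.142, 0.0, -3.123]
ft_force: [-3.4, -0.6, 4.5]
gripper_width: 0.0384
gripper_force: 61.6
```

Contact (about 4.5 N). Release and rise to look.

Emit:
{"fn": "drive_tool", "kwargs": {
  "commands": [
    [0,0,0,0,45],
    [0,0,0,0,56],
    [0,0,0,0,58],
    [0,0,0,0,58],
    [0,0,-10,0,58]
  ]
}}

```text
time_s: 15.45
ee_pos: [0.5267, 0.1114, 0.06]
eef_rot: [-3.142, -0.002, -3.123]
ft_force: [-0.6, -0.4, 0.3]
gripper_width: 0.0578
gripper_force: 0.0
```

Emit:
{"fn": "drive_tool", "kwargs": {
  "commands": [
    [0,0,-30,0,58],
    [0,0,-50,0,58],
    [0,0,-50,0,58],
    [0,0,-30,0,50],
    [0,0,0,0,50]
  ]
}}

```text
time_s: 16.08
ee_pos: [0.5295, 0.1117, 0.225]
eef_rot: [3.141, 0.008, -3.123]
ft_force: [0.9, -0.4, 0.3]
gripper_width: 0.0498
gripper_force: 0.0
```

Run:
```python
from h import *
np.set_printoptions(precision=4,suppress=True)
s=take('wrist','w7');o=get_obs();print(o['ee_pos'],o['eef_rot'],o['time_s'])
P=cloud(s)
w=(abs(P[...,0]-.5255)<.05)&(abs(P[...,1]-.111)<.05)&(P[...,2]>.05)&(P[...,2]<.06);q=P[w];print(np.median(q,0),cv2.minAreaRect((q[:,:2]*1000).astype(np.float32)),np.percentile(q[:,2],[2,98]))
m=(s['img'].max(2)<75)&(P[...,2]>.094)&(P[...,2]<.115)&(abs(P[...,0]-.5255)<.06)&(abs(P[...,1]-.233)<.03)
print(np.median(P[m],0),cv2.minAreaRect((P[m][:,:2]*1000).astype(np.float32)))
```

```text
[0.5283 0.1115 0.2222] [ 3.1415  0.0032 -3.1234] 16.125
[0.5239 0.1112 0.0542] ((529.2833862304688, 96.67472839355469), (90.0216064453125, 72.33378601074219), 0.9731619358062744) [0.0511 0.056 ]
[0.5176 0.2268 0.0997] ((521.9187622070312, 230.68869018554688), (72.4489517211914, 9.54414176940918), 1.2413709163665771)
```

View pics/w7.png

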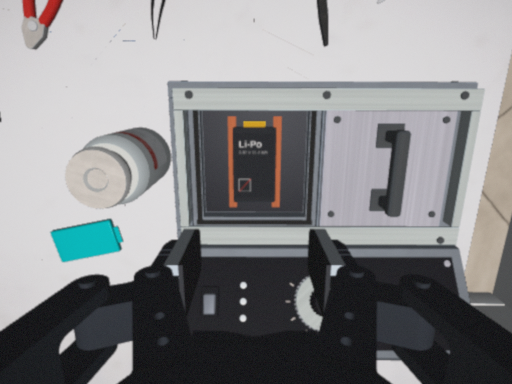

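The pack lies flat at (254,165), top at z 54 mm, within its marks. The hatch bar is at (398,172). Fetching the hatch.

Emit:
{"fn": "drive_tool", "kwargs": {
  "commands": [
    [1,40,0,0,50],
    [1,41,0,0,50],
    [0,40,30,0,50],
    [0,0,50,0,50],
    [0,0,45,0,50]
  ]
}}

```text
time_s: 16.75
ee_pos: [0.5214, 0.2326, 0.0917]
eef_rot: [-3.14, -0.004, -3.122]
ft_force: [0.1, -0.6, -0.2]
gripper_width: 0.0503
gripper_force: 0.0
```

Emit:
{"fn": "drive_tool", "kwargs": {
  "commands": [
    [0,0,15,0,50],
    [0,0,0,0,50],
    [0,0,0,0,0],
    [0,0,0,0,0],
    [0,0,0,0,0]
  ]
}}

```text
time_s: 17.38
ee_pos: [0.525, 0.2326, 0.0831]
eef_rot: [3.141, 0.004, -3.123]
ft_force: [-0.5, -2.4, 5.0]
gripper_width: 0.0103
gripper_force: 61.2
```

Emit:
{"fn": "drive_tool", "kwargs": {
  "commands": [
    [0,0,0,0,0],
    [0,0,0,0,0],
    [0,0,-1.5,0,0],
    [0,0,-1.5,0,0],
    [0,0,0,0,0]
  ]
}}

```text
time_s: 18.0
ee_pos: [0.5237, 0.2324, 0.0832]
eef_rot: [3.141, 0.001, -3.124]
ft_force: [4.6, 1.1, -4.2]
gripper_width: 0.0108
gripper_force: 59.8
```

Emit:
{"fn": "drive_tool", "kwargs": {
  "commands": [
    [0,-5,0,0,0],
    [0,-15,0,0,0],
    [0,-15,0,0,0],
    [0,-15,0,0,0],
    [0,-15,0,0,0]
  ]
}}

```text
time_s: 18.62
ee_pos: [0.5246, 0.1678, 0.0832]
eef_rot: [3.14, 0.001, -3.124]
ft_force: [5.0, 3.7, -4.8]
gripper_width: 0.0107
gripper_force: 59.8
```

Emit:
{"fn": "drive_tool", "kwargs": {
  "commands": [
    [0,-15,0,0,0],
    [0,-15,0,0,0],
    [0,-15,0,0,0],
    [0,-11,0,0,0],
    [0,0,0,0,0]
  ]
}}

```text
time_s: 19.25
ee_pos: [0.5255, 0.1105, 0.0831]
eef_rot: [-3.14, -0.0, -3.124]
ft_force: [4.8, -2.2, -5.1]
gripper_width: 0.0108
gripper_force: 59.7
```

Emit:
{"fn": "drive_tool", "kwargs": {
  "commands": [
    [-1,0.6,2,0,0],
    [0,0,2,0,0],
    [0,0,2,0,0],
    [0,0,2,0,0],
    [0,0,0,0,0]
  ]
}}

```text
time_s: 19.88
ee_pos: [0.5261, 0.1122, 0.0753]
eef_rot: [3.142, -0.001, -3.123]
ft_force: [-0.5, -0.7, -4.9]
gripper_width: 0.0108
gripper_force: 59.8
```

Emit:
{"fn": "drive_tool", "kwargs": {
  "commands": [
    [0,0,1,0,0],
    [0,0,0,0,0],
    [0,0,1,0,0],
    [0,0,0,0,0],
    [0,0,0,0,0]
  ]
}}

```text
time_s: 20.5
ee_pos: [0.5266, 0.1121, 0.075]
eef_rot: [3.142, -0.001, -3.123]
ft_force: [-7.5, -0.1, 6.5]
gripper_width: 0.0104
gripper_force: 61.4
```

Emit:
{"fn": "drive_tool", "kwargs": {
  "commands": [
    [0,0,0,0,20],
    [0,0,0,0,45],
    [0,0,0,0,50],
    [0,0,-20,0,50],
    [0,0,-50,0,50]
  ]
}}

```text
time_s: 21.12
ee_pos: [0.5247, 0.1119, 0.1426]
eef_rot: [-3.141, -0.005, -3.123]
ft_force: [-0.3, 0.0, 0.3]
gripper_width: 0.0502
gripper_force: 0.0
```

Emit:
{"fn": "drive_tool", "kwargs": {
  "commands": [
    [0,0,-50,0,50],
    [0,0,-50,0,50],
    [0,0,-20,0,50],
    [0,0,0,0,50],
    [0,0,0,0,50]
  ]
}}

```text
time_s: 21.75
ee_pos: [0.5255, 0.112, 0.2612]
eef_rot: [-3.141, -0.004, -3.123]
ft_force: [-1.3, -0.1, -0.7]
gripper_width: 0.0502
gripper_force: 0.0
```

Run:
```python
from h import *
np.set_printoptions(precision=4,suppress=True)
s=take('wrist','w8');o=get_obs();print(o['ee_pos'],o['eef_rot'],o['time_s'])
P=cloud(s);Z=P[...,2]
def zz(x,y,h=.006):
    m=(abs(P[...,0]-x)<h)&(abs(P[...,1]-y)<h);return m.sum(),np.median(Z[m])
a,b=.5255,.1115
for dx,dy in((-40,-45),(-40,45),(40,-45),(40,45),(0,-40),(0,40),(0,85),(0,130),(-40,100)): print(dx,dy,zz(a+dx/1e3-.016*dy/1e3,b+dy/1e3))
m=(s['img'].max(2)<75)&(Z>.09)&(Z<.105)&(abs(P[...,0]-.5255)<.06)&(abs(P[...,1]-.111)<.03)
print(np.median(P[m],0),cv2.minAreaRect((P[m][:,:2]*1000).astype(np.float32)))
# panel knobs: cloud of knob region in bunker frame
B=(P-[.5256,.1113,0])@np.array([[np.cos(.016),-np.sin(.016),0],[np.sin(.016),np.cos(.016),0],[0,0,1]])
n=np.array([-.574,0,.819]);D=(B-[.1149,.06,.1098]);out=D@n;ux=D@np.array([.819,0,.574]);uy=D[...,1]
m=(out>.03)&(out<.045)&(abs(ux)<.04)&(abs(uy)<.04);print('knob top',m.sum(),np.median(out[m]),ux[m].min(),ux[m].max(),uy[m].min(),uy[m].max())
cv2.imwrite('pics/w8c.png',s['img'][60:360,150:500,::-1].repeat(2,0).repeat(2,1))
```

```text
[0.5254 0.1119 0.2607] [-3.1413 -0.0046 -3.1234] 21.8
-40 -45 (np.int64(137), np.float64(0.06579178664439156))
-40 45 (np.int64(140), np.float64(0.06567214656114898))
40 -45 (np.int64(119), np.float64(0.06588507141343819))
40 45 (np.int64(124), np.float64(0.06570898754787055))
0 -40 (np.int64(1404), np.float64(0.318061992213855))
0 40 (np.int64(1122), np.float64(0.3177298812246626))
0 85 (np.int64(124), np.float64(0.06738748831977401))
0 130 (np.int64(125), np.float64(0.06732848225487142))
-40 100 (np.int64(144), np.float64(0.06738484425606531))
[0.5222 0.1121 0.0952] ((523.8106689453125, 112.57589721679688), (72.09131622314453, 11.469653129577637), 0.8062961101531982)
knob top 108 0.036939013980233755 -0.007642170045412565 0.011118279303326605 -0.011667744748447527 -0.0038767873954811544
```

View pics/w8c.png

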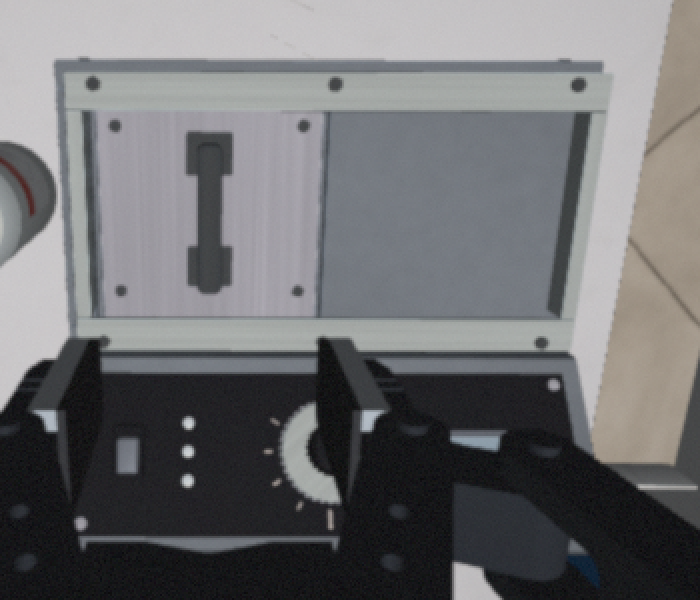

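The hatch is fully home: all four corners are at z 65.7 mm and the deck at 67.4 mm. Next is the knob.

Emit:
{"fn": "drive_tool", "kwargs": {
  "commands": [
    [-40,25,0,0,85],
    [-40,25,0,0,85],
    [-14,9,0,0,85],
    [0,0,0,0,85],
    [0,0,0,0,85]
  ]
}}

```text
time_s: 22.42
ee_pos: [0.6185, 0.1723, 0.2621]
eef_rot: [-3.141, -0.003, -3.124]
ft_force: [-0.7, 0.0, 0.3]
gripper_width: 0.0849
gripper_force: 0.0
```

```bash
cat > knob.py <<'E'
from h import *
np.set_printoptions(precision=4,suppress=True)
YAW=.016;O=np.array([.5256,.1113,0])
Rb=R.from_euler('z',YAW).as_matrix()
Rp=np.c_[[.819,0,.574],[0,1,0],[-.574,0,.819]]  # panel axes in bunker
F=O+Rb@[.1149,.06,.1098]; RP=Rb@Rp
def panel(P): return (P-F)@RP   # ux up, uy left, out
def onpanel(s,uv,out):
    p,d=ray(s,*uv);a=panel(p);b=RP.T@d;return a+b*(out-a[2])/b[2]
def rectify(s,out,half=40,sc=4):
    n=2*half*sc;j,i=np.meshgrid(np.arange(n),np.arange(n))
    L=np.stack([(half-i/sc)/1e3,(half-j/sc)/1e3,np.full(i.shape,out)],-1)  # up = +ux, left = +uy
    W=L@RP.T+F;c=(W-s['position'])@rot(s['attitude']);c=c@s['K'].T;m=(c[...,:2]/c[...,2:]).astype(np.float32)
    return cv2.remap(s['img'],m[...,0],m[...,1],cv2.INTER_CUBIC)
def look(tag):
    s=take('wrist',tag);o=get_obs();print(o['ee_pos'],o['eef_rot'],o['time_s'])
    L=panel(cloud(s));im=s['img']
    k=(L[...,2]>.034)&(L[...,2]<.044)&(np.hypot(L[...,0],L[...,1])<.025)
    print('top pts',k.sum(),np.median(L[k],0))
    a=rectify(s,.038);b=rectify(s,.013)
    cv2.imwrite(f'pics/{tag}k.png',np.hstack([a,b])[:,:,::-1])
    return s
E
python3 -c "
from knob import *
print('knob top',F+RP@[0,0,.038]);look('k1')"
```

```text
knob top [0.6177 0.1728 0.1409]
[0.6186 0.1723 0.2627] [-3.1412 -0.0017 -3.1237] 22.475
top pts 614 [0.0008 0.001  0.0377]
```

View pics/k1k.png

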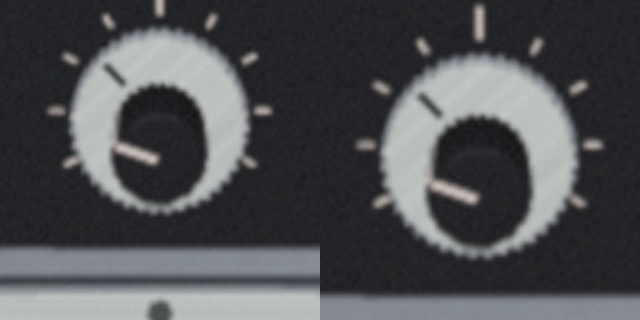

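Rectified knob view, left half: the pointer runs from (158,160) to (115,147), about -1.28 rad. Right half: the ring index is at (430,105), about -0.8 rad. I'll use short grip-turn strokes above the ring.

Emit:
{"fn": "drive_tool", "kwargs": {
  "commands": [
    [-3,0.7,20,0,45],
    [0,0,40,-0.12,45],
    [0,0,40,-0.13,45],
    [0,0,20,0,45],
    [0,0,10,0,45]
  ]
}}

```text
time_s: 23.1
ee_pos: [0.6217, 0.1732, 0.1319]
eef_rot: [3.141, -0.002, -2.875]
ft_force: [0.5, 0.7, -0.0]
gripper_width: 0.0447
gripper_force: 0.0
```

Emit:
{"fn": "drive_tool", "kwargs": {
  "commands": [
    [0,0,5,0,45],
    [0,0,0,0,45],
    [0,0,0,0,0],
    [0,0,0,0,0],
    [0,0,0,0,0]
  ]
}}

```text
time_s: 23.72
ee_pos: [0.6233, 0.1736, 0.1304]
eef_rot: [-3.141, 0.002, -2.874]
ft_force: [-1.2, 0.3, 5.9]
gripper_width: 0.0214
gripper_force: 58.2
```

Emit:
{"fn": "drive_tool", "kwargs": {
  "commands": [
    [0,0,0,0.12,0],
    [0,0,0,0.13,0],
    [0,0,0,0.13,0],
    [0,0,0,0.12,0],
    [0,0,0,0,0]
  ]
}}

```text
time_s: 24.35
ee_pos: [0.6232, 0.1737, 0.131]
eef_rot: [3.14, 0.002, 2.911]
ft_force: [-3.8, -2.5, 9.0]
gripper_width: 0.0212
gripper_force: 66.4
```

Emit:
{"fn": "drive_tool", "kwargs": {
  "commands": [
    [0,0,0,0,30],
    [0,0,0,0,45],
    [0,0,0,0,45],
    [0,0,-30,0,75],
    [0,0,-40,0,75]
  ]
}}

```text
time_s: 24.98
ee_pos: [0.6213, 0.1734, 0.1971]
eef_rot: [-3.14, -0.004, 2.91]
ft_force: [0.4, 0.0, -0.2]
gripper_width: 0.0749
gripper_force: 0.0
```

```bash
cat >> knob.py <<'E'
def angles(tag):
    s=look(tag)
    a=rectify(s,.038,40,8).astype(int);b=rectify(s,.013,40,8).astype(int)
    n=a.shape[0];i,j=np.mgrid[:n,:n];c=n/2
    r=np.hypot(i-c,j-c)/8
    # pointer: bright pixels within the dark knob (r<10.5)
    m=((a.min(2)>105)&(r<10.5)).astype(np.uint8)
    k,l,st,ce=cv2.connectedComponentsWithStats(m)
    for q in range(1,k):
        if st[q,4]>60:
            v,u=np.where(l==q);vx,vy,x0,y0=cv2.fitLine(np.c_[u,v].astype(np.float32),cv2.DIST_L2,0,.01,.01).ravel()
            if (x0-c)*vx+(y0-c)*vy<0:vx,vy=-vx,-vy
            print('pointer',st[q,4],'centre',np.round((ce[q]-c)/8,1),'line ang',round(float(np.arctan2(vx,-vy)),3),'radial',round(float(np.arctan2(x0-c,c-y0)),3))
    m=((b.max(2)<115)&(r>19.5)&(r<22.5)).astype(np.uint8)
    k,l,st,ce=cv2.connectedComponentsWithStats(m)
    for q in range(1,k):
        if st[q,4]>60: print('ring dark',st[q,4],np.round((ce[q]-c)/8,1),round(float(np.arctan2(ce[q][0]-c,c-ce[q][1])),3))
    return s
E
python3 -c "
from knob import *
import knob
knob.take=lambda n,t:load(t)
print('before');angles('k1')
import importlib;importlib.reload(knob)
print('now');knob.angles('k2')"
```

```text
before
[0.6213 0.1734 0.1971] [-3.1402 -0.0038  2.9098] 24.975
top pts 614 [0.0008 0.001  0.0377]
pointer 1675 centre [-5.4 -1.6] line ang -1.229 radial -1.286
ring dark 237 [-14.  -15.3] -0.743
ring dark 2385 [-0.7 20. ] -3.108
now
[0.6249 0.174  0.2056] [3.1384 0.0075 2.9099] 25.025
top pts 1041 [0.0006 0.001  0.0377]
pointer 1644 centre [-4.5 -3. ] line ang -0.907 radial -0.988
ring dark 228 [-14.1 -15.3] -0.742
ring dark 1172 [ 4.  19.3] 2.939
```

Emit:
{"fn": "drive_tool", "kwargs": {
  "commands": [
    [0,0,0,-0.18,45],
    [0,0,0,-0.18,45],
    [0,0,0,-0.18,45],
    [0,0.5,40,0,45],
    [0,0,25,0,45]
  ]
}}

```text
time_s: 25.65
ee_pos: [0.6216, 0.174, 0.1314]
eef_rot: [3.141, -0.002, -2.833]
ft_force: [-0.7, 0.3, -0.9]
gripper_width: 0.0451
gripper_force: 0.0
```

Emit:
{"fn": "drive_tool", "kwargs": {
  "commands": [
    [0,0,5,0,45],
    [0,0,0,0,45],
    [0,0,0,0,0],
    [0,0,0,0,0],
    [0,0,0,0,0]
  ]
}}

```text
time_s: 26.28
ee_pos: [0.6235, 0.1739, 0.1308]
eef_rot: [-3.14, 0.003, -2.834]
ft_force: [-0.2, -1.6, 5.7]
gripper_width: 0.0215
gripper_force: 58.1
```

Emit:
{"fn": "drive_tool", "kwargs": {
  "commands": [
    [0,0,0,0.15,0],
    [0,0,0,0.15,0],
    [0,0,0,0.15,0],
    [0,0,0,0.15,0],
    [0,0,0,0,0]
  ]
}}

```text
time_s: 26.9
ee_pos: [0.6212, 0.1729, 0.1327]
eef_rot: [-3.138, -0.003, 2.849]
ft_force: [-12.6, -5.5, 19.6]
gripper_width: 0.021
gripper_force: 61.6
```

Emit:
{"fn": "drive_tool", "kwargs": {
  "commands": [
    [0,0,0,0,30],
    [0,0,0,0,45],
    [0,0,0,0,45],
    [0,0,-30,0,75],
    [0,0,-40,0,75]
  ]
}}

```text
time_s: 27.52
ee_pos: [0.6212, 0.1739, 0.197]
eef_rot: [-3.14, -0.004, 2.85]
ft_force: [0.4, -0.1, -0.1]
gripper_width: 0.0748
gripper_force: 0.0
```

```bash
python3 -c "
from knob import *
angles('k3')"
```

```text
[0.6248 0.1745 0.2055] [3.1379 0.0071 2.8499] 27.575
top pts 1028 [0.0007 0.001  0.0377]
pointer 1625 centre [-3.2 -4.4] line ang -0.551 radial -0.627
ring dark 205 [-14.  -15.3] -0.742
ring dark 1458 [ 5. 19.] 2.887
```

Emit:
{"fn": "drive_tool", "kwargs": {
  "commands": [
    [0,0,0,-0.18,45],
    [0,0,0,-0.18,45],
    [0,0,0,-0.18,45],
    [0,0,40,0,45],
    [0,0,25,0,45]
  ]
}}

```text
time_s: 28.2
ee_pos: [0.6216, 0.174, 0.1313]
eef_rot: [3.141, -0.002, -2.893]
ft_force: [-0.8, -0.2, 0.6]
gripper_width: 0.045
gripper_force: 0.0
```

Emit:
{"fn": "drive_tool", "kwargs": {
  "commands": [
    [0,0,5,0,45],
    [0,0,0,0,45],
    [0,0,0,0,0],
    [0,0,0,0,0],
    [0,0,0,0,0]
  ]
}}

```text
time_s: 28.82
ee_pos: [0.6235, 0.1737, 0.1308]
eef_rot: [-3.14, 0.003, -2.894]
ft_force: [-0.8, -1.8, 5.7]
gripper_width: 0.0216
gripper_force: 58.4
```

Emit:
{"fn": "drive_tool", "kwargs": {
  "commands": [
    [0,0,0,0.13,0],
    [0,0,0,0.13,0],
    [0,0,0,0.13,0],
    [0,0,0,0.11,0],
    [0,0,0,0,0]
  ]
}}

```text
time_s: 29.45
ee_pos: [0.6234, 0.1736, 0.1314]
eef_rot: [3.141, 0.003, 2.891]
ft_force: [-2.4, -5.8, 8.3]
gripper_width: 0.0209
gripper_force: 66.1
```

Emit:
{"fn": "drive_tool", "kwargs": {
  "commands": [
    [0,0,0,0,30],
    [0,0,0,0,45],
    [0,0,0,0,45],
    [0,0,-30,0,75],
    [0,0,-40,0,75]
  ]
}}

```text
time_s: 30.08
ee_pos: [0.6211, 0.174, 0.1972]
eef_rot: [-3.14, -0.004, 2.89]
ft_force: [1.5, 0.2, 0.1]
gripper_width: 0.0746
gripper_force: 0.0
```

```bash
python3 -c "
from knob import *
angles('k4')"
```

```text
[0.6247 0.1747 0.2056] [3.1381 0.0074 2.8901] 30.125
top pts 1046 [0.0007 0.001  0.0377]
pointer 1694 centre [-1.6 -5.1] line ang -0.22 radial -0.302
ring dark 213 [-14.1 -15.4] -0.741
ring dark 1263 [ 4.4 19.2] 2.915
```

Emit:
{"fn": "drive_tool", "kwargs": {
  "commands": [
    [0,0,0,-0.14,45],
    [0,0,0,-0.14,45],
    [0,0,0,-0.14,45],
    [0,0,40,0,45],
    [0,0,25,0,45]
  ]
}}

```text
time_s: 30.75
ee_pos: [0.6215, 0.1741, 0.1314]
eef_rot: [3.141, -0.002, -2.973]
ft_force: [0.1, 0.2, -0.9]
gripper_width: 0.0451
gripper_force: 0.0
```

Emit:
{"fn": "drive_tool", "kwargs": {
  "commands": [
    [0,0,5,0,45],
    [0,0,0,0,45],
    [0,0,0,0,0],
    [0,0,0,0,0],
    [0,0,0,0,0]
  ]
}}

```text
time_s: 31.38
ee_pos: [0.6235, 0.1736, 0.1308]
eef_rot: [-3.14, 0.003, -2.974]
ft_force: [-1.7, -2.0, 6.1]
gripper_width: 0.0211
gripper_force: 58.6
```

Emit:
{"fn": "drive_tool", "kwargs": {
  "commands": [
    [0,0,0,0.11,0],
    [0,0,0,0.11,0],
    [0,0,0,0.11,0],
    [0,0,0,0,0],
    [0,0,0,0,0]
  ]
}}

```text
time_s: 32.0
ee_pos: [0.6224, 0.1728, 0.1315]
eef_rot: [-3.139, -0.0, 2.979]
ft_force: [-6.7, -5.7, 11.6]
gripper_width: 0.0211
gripper_force: 61.5
```

Emit:
{"fn": "drive_tool", "kwargs": {
  "commands": [
    [0,0,0,0,30],
    [0,0,0,0,45],
    [0,0,0,0,45],
    [0,0,-30,0,75],
    [0,0,-40,0,75]
  ]
}}

```text
time_s: 32.62
ee_pos: [0.6212, 0.174, 0.1971]
eef_rot: [-3.141, -0.004, 2.98]
ft_force: [1.1, -0.2, 0.9]
gripper_width: 0.0752
gripper_force: 0.0
```

```bash
python3 -c "
from knob import *
angles('k5')"
```

```text
[0.6248 0.1746 0.2056] [3.1388 0.0076 2.98  ] 32.675
top pts 1039 [0.0006 0.0009 0.0377]
pointer 1660 centre [-0.5 -5.3] line ang -0.036 radial -0.102
ring dark 208 [-14.  -15.3] -0.743
ring dark 907 [ 2.6 19.4] 3.007
```

Emit:
{"fn": "drive_tool", "kwargs": {
  "commands": [
    [0,0,0,-0.1,45],
    [0,0,0,-0.11,45],
    [0,0,30,0,45],
    [0,0,30,0,45],
    [0,0,10,0,45]
  ]
}}

```text
time_s: 33.3
ee_pos: [0.6207, 0.1739, 0.1255]
eef_rot: [-3.141, -0.004, -3.093]
ft_force: [0.6, -0.2, -0.3]
gripper_width: 0.045
gripper_force: 0.0
```

Emit:
{"fn": "drive_tool", "kwargs": {
  "commands": [
    [0,0,0,0,45],
    [0,0,0,0,45],
    [0,0,0,0,0],
    [0,0,0,0,0],
    [0,0,0,0,0]
  ]
}}

```text
time_s: 33.92
ee_pos: [0.6233, 0.1734, 0.1306]
eef_rot: [-3.14, 0.002, -3.094]
ft_force: [-2.0, -2.1, 6.6]
gripper_width: 0.0211
gripper_force: 58.7
```

Emit:
{"fn": "drive_tool", "kwargs": {
  "commands": [
    [0,0,0,0.05,0],
    [0,0,0,0.04,0],
    [0,0,0,0,0],
    [0,0,0,0,0],
    [0,0,0,0,0]
  ]
}}

```text
time_s: 34.55
ee_pos: [0.6232, 0.1738, 0.1306]
eef_rot: [3.141, 0.002, 3.1]
ft_force: [-1.2, -3.8, 4.7]
gripper_width: 0.021
gripper_force: 58.8
```

Emit:
{"fn": "drive_tool", "kwargs": {
  "commands": [
    [0,0,0,0,30],
    [0,0,0,0,45],
    [0,0,0,0,45],
    [0,0,-30,0,75],
    [0,0,-40,0,75]
  ]
}}

```text
time_s: 35.17
ee_pos: [0.6212, 0.174, 0.1973]
eef_rot: [-3.141, -0.004, 3.1]
ft_force: [-0.1, -0.1, 0.5]
gripper_width: 0.0748
gripper_force: 0.0
```

```bash
python3 -c "
from knob import *
angles('k6')
s=take('scene','s9');a=load('scene0')
# unchanged things: compare front/back scene in regions of pack b, phone, bottle
for n,(x0,y0,x1,y1) in dict(packb=(312,282,358,318),phone=(240,318,300,384),bottle=(228,175,262,225)).items():
    print(n,np.abs(s['img'][y0:y1,x0:x1].astype(int)-a['img'][y0:y1,x0:x1]).mean())
"
```

```text
[0.6248 0.1746 0.2057] [3.1397 0.0081 3.1   ] 35.225
top pts 1046 [0.0007 0.0007 0.0377]
pointer 1740 centre [-0.1 -5.3] line ang 0.035 radial -0.024
ring dark 236 [-14.1 -15.3] -0.744
ring dark 760 [ 0.6 19.5] 3.11
packb 2.5889694041867957
phone 4.142929292929293
bottle 2.0472549019607844
```

```bash
python3 -c "
from bench import job_done
print(job_done())"
```

```text
the job is handed in; nothing more can be done
None
```

I loaded the longer, narrower pack flat on the bed, set the hatch back fully home, and set the timer pointer to within about 0.04 rad (2°) of the long mark. The outer ring did not turn. The job is handed in at about 35 s on the robot's clock, with the arm well clear; I saw no sign that the other pack, the bottle or the phone had moved.

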